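# Lock the filter cup into the vacuum line's bayonet head

## Task

Fit the loose steel filter cup to the bench vacuum line: offer it up under the filter head by its handle, feel gently for the hidden bayonet slots, push it up through them against the sprung seal and twist it anticlockwise (seen from above) until its lugs drop into their locking pockets, so that it hangs there locked and level when you let go. Stop turning as soon as it comes up firm and never force the cup in the head (45 N on the lugs at most, which is only about 8 N sideways at the handle), and do not disturb the glassware.

Things in the scene. Friction and masses are not known exactly. Their poses are not given: they have to be found in the camera images.
- cup: Loose filter cup, 0.12 to 0.21 kg, standing upright on the bench: steel body 52 mm in diameter, 52 mm tall, with a blue band and a level black handle; above it a neck 39 mm in diameter up to 73 mm, tapering to 31 mm at the top, 78 mm above the underside. Origin: centre of the underside; z up, x along the handle.
- cup_grip (a point): Where to take the cup's black handle: its centre line, 105 mm from the cup's axis, 34 mm above the underside. The grip is a flat-sided bar 18 mm wide (level) and 28 mm tall, level and radial, from 65 to 150 mm from the axis. Pressed up hard at the far end, it swivels between finger pads. Axes as the cup's.
- cup_lug (a point): Tip of one of the three brass bayonet lugs, the one over the handle (27 mm from the cup's axis); the others are at 120 degrees either way. Each stands 7 mm out of the neck, is 7 mm wide and 5 mm tall, from 64 to 69 mm above the cup's underside. Axes as the cup's.
- head: Fixed filter head. Origin: on the bench, below the mount's vertical axis; z up. The head is 72 mm in diameter, from 160 mm (underside) to 211 mm above the bench, with a pipe to 251 mm on top. Its post, 30 mm square, stands 105 mm from the axis along the head's +y, so the cup comes in from the -y side. The space below the head is open.
- mount (a point): Underside of the head on its axis, 160 mm up: centre of a 42 mm bore. Its flat rim, 6 mm thick, has three slots 25 degrees wide (10.6 mm at the lugs) at 120 degrees. Lugs off the slots stop against the rim with the cup's underside at 91 mm; in line they rise freely. Turned anticlockwise with the underside above 102 mm (103 to 106 is good) they pass a ridge to the pockets. Axes as the head's.
- seal_face (a point): Lower face of the sprung rubber seal in the head, 175 mm up on the axis. The cup's top meets it with the underside at 97 mm; it pushes down 0.9 N plus 0.12 N per mm. A hard ceiling stops the cup at 107 mm. The bayonet ring does not turn under any allowed force. Axes as the head's.
- red_mark (a point): Red bar on the edge of the head's top, 34 mm from the axis, 212 mm up. The handle points from the axis towards it when the lugs are at the slots, but only roughly: the ring inside was clocked by hand and the true direction is up to 16 degrees (0.28 rad) off either way, so it must be found by feel. Axes as the head's.
- white_mark (a point): White bar 35 degrees anticlockwise (seen from above) of the red one, as rough as that: the handle's locked direction. True pocket centres lie 35 degrees past the true slots; solid stops halt the lugs about 41 degrees past them. Lowered there, the lugs drop into the 29-degree-wide pockets, the cup's underside at 99 mm: locked. The other way the lugs meet a wall. Axes as the head's.
- amber_bottle: Bystander: amber reagent bottle with blue cap, 86 mm in diameter, 176 mm tall. Origin: centre of its underside.
- flask: Bystander: conical glass flask, 82 mm in diameter at the foot, 110 mm tall. Origin: centre of its underside.
- beaker: Bystander: glass beaker, 70 mm in diameter, 90 mm tall. Origin: centre of its underside.
Mind the look-alikes: they are no part of the job. Several things look just like the cup: the one meant starts farthest to the robot's left.

How it is judged:
By the outcome, as a careful person would: the job done as asked, in the order asked, and still so for the second after the job is handed in, with the robot touching nothing.
It also fails if it takes over 72 s, if anything falls off the work surface, if the arm or the gripper's body presses on something with over 40 N, if the wrist force passes 120 N, or if a joint passes its speed limit or range.

## Robot

A 7-joint arm with a two-finger parallel gripper is mounted at the origin on the work surface. World frame = base frame: x ahead of the robot, y to its left, z up, the work surface at z = 0. Lengths are in mm, angles in rad, forces in N, time in s.
With the tool pointing down it reaches from about 400 to 875 mm from the base axis. Payload 4.4 kg.
Tool frame: the origin (TCP) lies midway between the tips of the shut fingers; the grasp point (between the pads) lies 19 mm behind it; x points along the fingers, y is the direction in which the jaws open and shut, and the axes are right-handed (so a half turn about x gives the same grasp; the last joint's range is limited). The gripper opens to 85 mm and grips with 20 to 120 N. Pads are 22 mm wide; open, the fingers measure 114 mm over their backs; the gripper's body (76 mm by 85 mm) begins 54 mm behind the grasp point. The pads swing forward as they close: fully open they stand 13 mm farther back than shut.
Start: joints at [1.087, 0.628, 0.038, 1.517, -0.027, 0.996, -0.02], TCP at [263.766, -594.092, 231.313] pointing down, gripper open.
Joint ranges: [-3.06, 3.06], [-0.37, 2.12], [-1.25, 1.32], [0.18, 2.47], [-1.1, 4.24], [0.23, 1.98], [-2.94, 2.94]. Speed limits (rad/s): [2.57, 2.57, 3.14, 3.14, 3.14, 3.14, 3.14].

## Interface

Orientations are given as [roll, pitch, yaw] about the fixed x, y, z axes, in that order (R = Rz(yaw) Ry(pitch) Rx(roll)).
In Python, from cell import ctrl gives the robot as it stands.
- The arm moves only by the tool arm_command, never from a script. Its argument "series" is a list of rows, each a list of 7 numbers: the opening, from 0 (shut) to 1 (fully open), then the shift along the world's x, y, z in cm, then the turn, a rotation vector about the world's x, y, z in degrees. In form: [[claw, x, y, z, rx, ry, rz], ...]. A call has 1 to 20 rows; each row shifts and turns the commanded pose from where the row before left it; what a row does not reach is not made up. A row lasts 1/12 s, in which the tool goes at most 41.7 mm and 7.16 degrees, less where a joint would pass 70% of its speed; a pose out of reach is approached as far as the arm can. A call with a gripper value outside its range is refused whole. The fingers move at their own pace and stop on an object; the grip force is fixed at half the most. Time passes only in rows, so rows that do not move let the fingers close. It gives the time, the measured TCP pose, the force and the opening at its end, in the units of the state.
- ctrl.read_state(): the state, without advancing time (a new reading comes with each control period).
- ctrl.get_image(name): name is "scene" or "top"; returns the picture (400x640x3 uint8, blue, green, red); there is no depth.
- ctrl.calibration(name): a dict with "fovy" (degrees; the focal length in pixels is half the picture's height over the tangent of half this angle, whatever the lens; pixels are square), "cx", "cy" (the principal point, pixels), "k1" (the pictures are not rectified: a ray, as slopes to the right and down, at radius r is drawn at 1 + k1 r^2 times it, then the intrinsics apply), "cam_to_world" (4x4, takes a point from camera to world coordinates). Camera axes: x right, y up, looking along -z (the intrinsics and any distortion apply to the point x, -y, -z); pixel columns grow to the right and rows downward; lengths in mm; the calibration is good to about 2 mm. A picture is of the moment at which its call begins. calibration takes no time and is no camera call.
- ctrl.finish_job(): hands the job in, once; it reports no verdict.
Trained networks look in the newest picture that a camera, given by its name, has taken for a name from the list of things; names that differ only in an ending like _2 or _b are one class to them, and where a whole thing is asked for, a point or a joint stands for the part that bears it (a point fixed in the world has none). Each returns a list of dicts, best first, with "conf" (0 to 1); they miss things now and then, are a little off and sometimes report something else, mostly with a low value. They report only what shows in the picture. A call takes as long as a camera call. They do not tell look-alikes from the thing itself.
- ctrl.spot_in(label, camera): "centre" ([x, y, z] in mm, in world coordinates, good to about 4 mm: the middle of the surface that is visible of it).
The state is a dict: "clock": time; "qpos": joint angles; "qd": joint speeds; "tau": joint torques, N m; "eef_pos": TCP position; "tool_rot": TCP orientation; "force": force on the tool from outside, world axes, zero at the start; "torque": the same for the moment, N m; "width": finger opening in mm.
Only numpy, scipy, OpenCV 4.12 (cv2) and the standard library are available. Lean on these libraries where they do the work, as an engineer would, in place of code of your own. Each camera call takes 0.05 s, during which the arm holds its last target.

## Working session

There is one attempt and no reset: what is moved stays moved. The work goes in short steps, Python scripts to look and compute and a tool call to move; the robot and the scene stay as the last step left them, time stands still between calls to the robot, and variables do not carry over. Pictures are saved under pics/ and viewed, and the job is handed in when it is done.

Besides the shell and the picture viewer there is one more tool, called in YAML: its name, and indented under it one key for each argument. arm_command: Moves the arm, as the interface text tells. Its arguments: {"type":"object","properties":{"series":{"type":"array"}},"required":["series"]}

```bash
ls; mkdir -p pics
python3 - <<'E'
from cell import ctrl
import cv2
s=ctrl.read_state()
print(s)
for n in("scene","top"):
    im=ctrl.get_image(n); cv2.imwrite(f"pics/{n}0.png",im); print(n,ctrl.calibration(n))
    for l in("cup","cup_grip","head","mount","red_mark","white_mark","cup_lug","amber_bottle","flask","beaker"):
        try: print(l,[(round(d['conf'],2),[round(float(x)) for x in d['centre']]) for d in ctrl.spot_in(l,n)])
        except Exception as e: print(l,e)
print(ctrl.read_state()['clock'])
E
```

```text
pics
{'clock': 0.0, 'qpos': array([ 1.08720372,  0.62935828,  0.03844795,  1.51837988, -0.0270296 ,
        0.99627987, -0.01999028]), 'qd': array([ 5.87350966e-04, -1.51790590e-03, -4.08664902e-04, -3.68064587e-05,
        1.50038524e-03, -5.51266798e-04, -9.31895358e-04]), 'tau': array([-2.01298739e-03, -5.63400507e+01,  1.22574862e+00, -1.93448067e+01,
        1.09590791e-02,  1.05673779e-02,  1.83137286e-05]), 'eef_pos': array([ 263.51008411, -593.50469566,  230.37750671]), 'tool_rot': array([-1.56834053,  1.56888887,  1.99103321]), 'force': array([0.04101731, 0.17505802, 0.28442772]), 'torque': array([ 0.00768403, -0.01194593, -0.02245309]), 'width': 85.49633973015955}
scene {'fovy': 50.57476299597044, 'cx': 321.37561915054556, 'cy': 199.06659098992898, 'k1': -0.11689338162452792, 'cam_to_world': array([[ 4.80823457e-01, -6.69497395e-01,  5.66199648e-01,
         1.34529801e+03],
       [ 8.76761037e-01,  3.59787499e-01, -3.19128562e-01,
        -5.49631990e+02],
       [ 9.94418519e-03,  6.49866289e-01,  7.59983499e-01,
         1.22781040e+03],
       [ 0.00000000e+00,  0.0000
[... 1051 characters left out ...]
       1.77673988e+03],
       [ 0.00000000e+00,  0.00000000e+00,  0.00000000e+00,
         1.00000000e+00]])}
cup [(0.97, [263, -365, 46]), (0.87, [428, -350, 48]), (0.86, [671, -475, 48]), (0.58, [484, -142, 47])]
cup_grip [(0.93, [432, -349, 49]), (0.88, [262, -369, 51]), (0.73, [481, -133, 48]), (0.65, [667, -474, 48])]
head [(0.77, [563, 244, 214])]
mount [(0.66, [564, 248, 210])]
red_mark [(0.81, [563, 244, 213])]
white_mark [(0.5, [483, -133, 43])]
cup_lug [(0.76, [482, -132, 45]), (0.68, [267, -365, 47]), (0.63, [426, -350, 47]), (0.62, [666, -480, 51])]
amber_bottle [(0.55, [690, 287, 123])]
flask [(0.78, [750, -43, 46]), (0.21, [561, 242, 211])]
beaker [(0.75, [757, -258, 45])]
1.1
```

View pics/scene0.png

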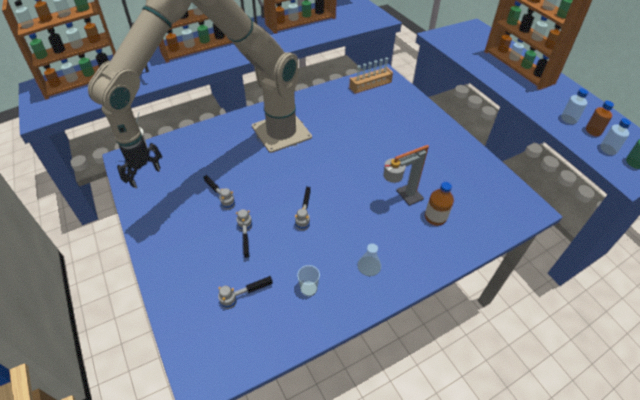

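View pics/top0.png

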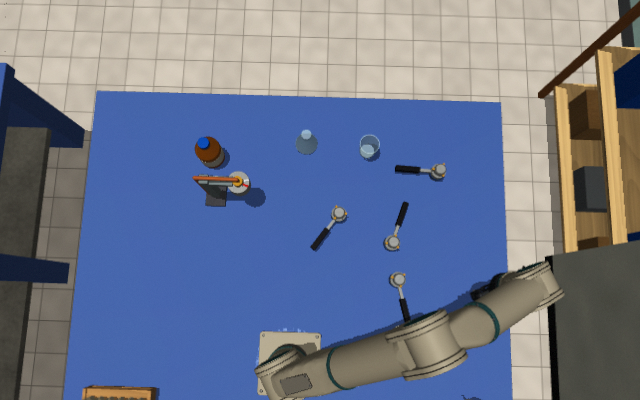

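The four cups are, in top-picture pixels, (338,213), (392,243), (398,280) and (439,171). The one at (338,213), which is scene (302,215), has the largest y (about -150), so it is farthest to the robot's left. I'll check it in enlarged crops.

Run:
```python
import cv2,numpy as np
t=cv2.imread("pics/top0.png");s=cv2.imread("pics/scene0.png")
c=lambda im,x,y,w,h,k:cv2.resize(im[y:y+h,x:x+w],None,fx=k,fy=k,interpolation=cv2.INTER_CUBIC)
a=np.hstack([c(t,300,195,60,60,6),c(t,190,150,70,60,6)])
b=np.hstack([c(s,275,175,60,60,6),c(s,375,135,70,60,6)])
cv2.imwrite("pics/crop0.png",np.vstack([a,b])[:, :800][:720]) 
cv2.imwrite("pics/crop0a.png",a);cv2.imwrite("pics/crop0b.png",b)
```

```text
(no output)
```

View pics/crop0a.png

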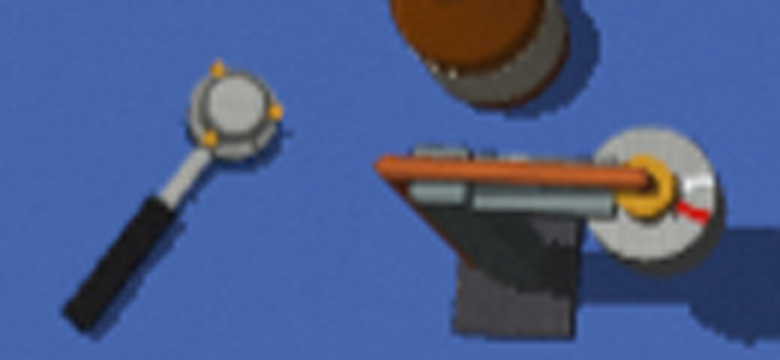

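View pics/crop0b.png

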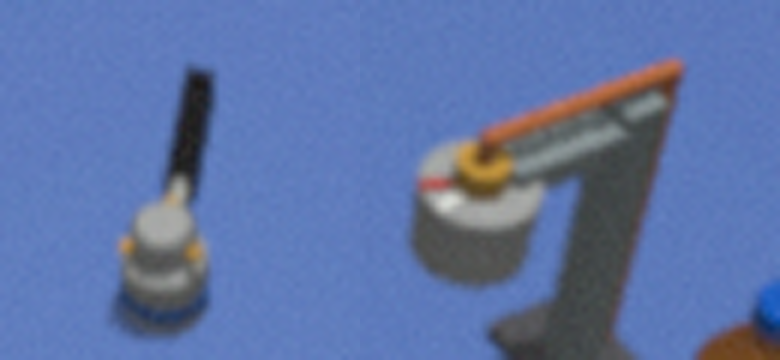

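```bash
cat > h.py <<'E'
import numpy as np,cv2
from cell import ctrl
from scipy.optimize import minimize
C={n:ctrl.calibration(n) for n in("scene","top")}
def proj(n,P):
    c=C[n];M=np.linalg.inv(c['cam_to_world']);P=np.atleast_2d(P).astype(float)
    q=P@M[:3,:3].T+M[:3,3];u=q[:,0]/-q[:,2];v=-q[:,1]/-q[:,2]
    f=200/np.tan(np.radians(c['fovy'])/2);k=1+c['k1']*(u*u+v*v)
    return np.c_[c['cx']+f*u*k,c['cy']+f*v*k]
def ray(n,px):
    c=C[n];f=200/np.tan(np.radians(c['fovy'])/2)
    d=np.array([(px[0]-c['cx'])/f,(px[1]-c['cy'])/f]);u=d.copy()
    for _ in range(20):u=d/(1+c['k1']*(u@u))
    M=c['cam_to_world'];return M[:3,3],M[:3,:3]@np.array([u[0],-u[1],-1])
def atz(n,px,z):
    o,d=ray(n,px);return o+d*(z-o[2])/d[2]
def circ(x,y,z,r,k=48):
    a=np.linspace(0,2*np.pi,k,endpoint=False);return np.c_[x+r*np.cos(a),y+r*np.sin(a),np.full(k,z)]
def hullmask(n,P,box,S=8):
    x0,y0,w,h=box;p=proj(n,P);p=(p+0.5-[x0,y0])*S-0.5
    m=np.zeros((h*S,w*S),np.float32);cv2.fillConvexPoly(m,cv2.convexHull(np.round(p*16).astype(np.int32)),1.,shift=4)
    return cv2.resize(m,(w,h),interpolation=cv2.INTER_AREA)
def cuphandle(x,y,th,z0=0):
    R=np.array([[np.cos(th),-np.sin(th)],[np.sin(th),np.cos(th)]])
    P=np.array([[a,b,c] for a in(65,150) for b in(-9,9) for c in(20,48)],float)
    P[:,:2]=P[:,:2]@R.T+[x,y];P[:,2]+=z0;return P
E
python3 - <<'E'
from h import *
ims={n:cv2.imread(f"pics/{n}0.png").astype(np.float32) for n in("top","scene")}
# colours
t=ims["top"]
boxes={"top":(300,195,60,60),"scene":(285,178,45,60)}
obs={}
for n,b in boxes.items():
    x,y,w,h=b;I=ims[n][y:y+h,x:x+w];bg=np.median(I.reshape(-1,3),0);hb=I.max(2)
    print(n,bg, np.percentile(hb,[0,1,2,5,10]))
    obs[n]=np.clip((bg[0]-I[...,0])/(bg[0]-30),0,1)*(I.max(2)<110)
def cost(p,ns=("top","scene")):
    return sum(np.abs(hullmask(n,cuphandle(p[0],p[1],p[2]),boxes[n])-obs[n]).sum() for n in ns)
best=None
p0=[510,-150,np.arctan2(0.8,-0.75)]
# init from pixel points
a=atz("top",(339.5,212.5),78);e=atz("top",(313.3,247.5),48);print("axis",a,"end",e)
p0=[a[0],a[1],np.arctan2(e[1]-a[1],e[0]-a[0])]
for ns in(("top",),("scene",),("top","scene")):
    r=minimize(cost,p0,args=(ns,),method="Nelder-Mead",options=dict(initial_simplex=[p0,[p0[0]+8,p0[1],p0[2]],[p0[0],p0[1]+8,p0[2]],[p0[0],p0[1],p0[2]+.1]]))
    print(ns,r.x.round(3),r.fun,cost(p0,ns))
for n,P in(("top",[339.5,212.5]),("scene",(302.0,211.5))): print(n,atz(n,P,78))
E
```

```text
top [171. 101.  69.] [ 24.  28.  30.  85. 129.]
scene [189. 124.  96.] [ 31.    41.    58.96  90.95 122.9 ]
axis [ 503.91690224 -153.7004608    78.        ] end [386.0006919  -68.54404773  48.        ]
('top',) [ 505.752 -152.113    2.519] 85.88729858398438 96.458115
('scene',) [ 511.063 -148.994    2.593] 121.47828674316406 129.1711
('top', 'scene') [ 506.134 -151.497    2.527] 214.44068908691406 225.62921
top [ 503.91690224 -153.7004608    78.        ]
scene [ 506.69471947 -153.71695419   78.        ]
```

Run:
```python
from h import *
from scipy.spatial.transform import Rotation as Ro
s=ctrl.read_state();R=Ro.from_euler('xyz',s['tool_rot']).as_matrix();print("tool axes cols",R.round(3))
print("jaw deg",np.degrees(np.arctan2(R[1,1],R[0,1])))
ims={n:cv2.imread(f"pics/{n}0.png") for n in("top","scene")}
# top circle fit z=211 r=36 by gradient normal score
for n in("top","scene"):
    g=cv2.GaussianBlur(ims[n],(0,0),.8).astype(np.float32)
    L=cv2.cvtColor(ims[n],cv2.COLOR_BGR2Lab).astype(np.float32)
    def samp(P,n=n):
        p=proj(n,P).astype(np.float32);return cv2.remap(L,p[:,0].reshape(-1,1),p[:,1].reshape(-1,1),cv2.INTER_LINEAR)[:,0]
    def cost(p):
        i=samp(circ(p[0],p[1],211,33,72));o=samp(circ(p[0],p[1],211,39,72))
        d=np.linalg.norm(i-o,axis=1);return -np.minimum(d,50).mean()
    c=[(cost((x,y)),x,y) for x in np.arange(545,605,1.) for y in np.arange(225,275,1.)]
    c.sort();print(n,[tuple(np.round(k,1)) for k in c[:5]],"mean20",np.mean(c[:20],0).round(1))
# red/white blobs
for n,box in(("top",(215,160,50,45)),("scene",(378,150,40,40))):
    x,y,w,h=box;I=ims[n][y:y+h,x:x+w].astype(int);b,g,r=I[...,0],I[...,1],I[...,2]
    wr=np.clip(r-np.maximum(g,b)-60,0,None)*(g<b+25);ww=np.clip(I.min(2)-190,0,None)
    for nm,wt in(("red",wr),("white",ww)):
        ys,xs=np.nonzero(wt);
        if len(xs):
            wv=wt[ys,xs];u=(x+(xs*wv).sum()/wv.sum(),y+(ys*wv).sum()/wv.sum());print(n,nm,np.round(u,1),len(xs),xs.min()+x,xs.max()+x,ys.min()+y,ys.max()+y,atz(n,u,212).round(1))
k=6
for n,box in(("top",(215,155,60,50)),("scene",(370,140,60,60))):
    x,y,w,h=box;v=cv2.resize(ims[n][y:y+h,x:x+w],None,fx=k,fy=k,interpolation=cv2.INTER_CUBIC);
    for z in(211,160):
        p=proj(n,circ(565,247,z,36));p=((p-[x,y]+.5)*k-.5).round().astype(np.int32);cv2.polylines(v,[p],True,(0,255,0))
    cv2.imwrite(f"pics/hd_{n}.png",v)
```

```text
tool axes cols [[-0.     0.406 -0.914]
 [ 0.    -0.914 -0.406]
 [-1.    -0.     0.   ]]
jaw deg -66.06317059326526
top [(np.float64(-29.9), np.float64(553.0), np.float64(241.0)), (np.float64(-29.7), np.float64(552.0), np.float64(241.0)), (np.float64(-29.5), np.float64(553.0), np.float64(242.0)), (np.float64(-29.4), np.float64(552.0), np.float64(242.0)), (np.float64(-29.2), np.float64(553.0), np.float64(240.0))] mean20 [-28.8 552.4 241.6]
scene [(np.float64(-20.7), np.float64(574.0), np.float64(258.0)), (np.float64(-20.5), np.float64(574.0), np.float64(259.0)), (np.float64(-20.4), np.float64(575.0), np.float64(257.0)), (np.float64(-20.4), np.float64(575.0), np.float64(258.0)), (np.float64(-20.3), np.float64(573.0), np.float64(259.0))] mean20 [-20.1 573.3 259.6]
top red [245.1 184.9] 12 243 247 183 186 [560.9 151.4 212. ]
top white [245.6 180. ] 8 244 248 179 181 [576.9 150.7 212. ]
scene red [394.  160.6] 11 386 414 150 165 [553.9 181.7 212. ]
scene white [389.3 168.2] 4 388 390 168 169 [576.8 145.7 212. ]
```

View pics/hd_top.png

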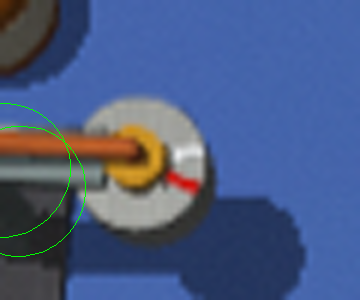

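View pics/hd_scene.png

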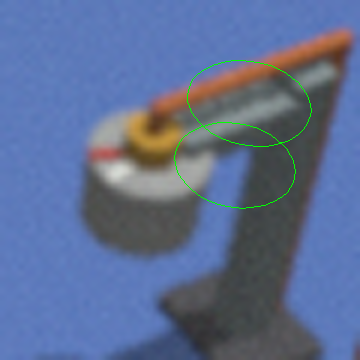

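```bash
python3 - <<'E'
from h import *
ims={n:cv2.imread(f"pics/{n}0.png") for n in("top","scene")}
res={}
for n in("top","scene"):
    L=cv2.cvtColor(ims[n],cv2.COLOR_BGR2Lab).astype(np.float32)
    def samp(P):
        p=proj(n,P).astype(np.float32);return cv2.remap(L,p[:,0].reshape(-1,1),p[:,1].reshape(-1,1),cv2.INTER_LINEAR)[:,0]
    def cost(p):
        i=samp(circ(p[0],p[1],211,33,72));o=samp(circ(p[0],p[1],211,39,72))
        return -np.minimum(np.linalg.norm(i-o,axis=1),50).mean()
    c=[(cost((x,y)),x,y) for x in np.arange(545,605,1.) for y in np.arange(160,215,1.)]
    c.sort();print(n,[tuple(map(float,np.round(k,1))) for k in c[:5]],"mean20",np.mean(c[:20],0).round(1));res[n]=np.mean(c[:20],0)[1:]
k=6
for n,box in(("top",(215,155,60,50)),("scene",(370,140,60,60))):
    x,y,w,h=box;v=cv2.resize(ims[n][y:y+h,x:x+w],None,fx=k,fy=k,interpolation=cv2.INTER_CUBIC);
    for z in(211,160):
        p=proj(n,circ(*res[n],z,36));p=((p-[x,y]+.5)*k-.5).round().astype(np.int32);cv2.polylines(v,[p],True,(0,255,0))
    cv2.imwrite(f"pics/hd2_{n}.png",v)
E
python3 -c "
import cv2,numpy as np
a=cv2.imread('pics/hd2_top.png');b=cv2.imread('pics/hd2_scene.png');a=cv2.copyMakeBorder(a,0,60,0,0,0);cv2.imwrite('pics/hd2.png',np.hstack([a,b]))"
```

```text
top [(-45.0, 570.0, 175.0), (-45.0, 571.0, 175.0), (-44.9, 569.0, 175.0), (-44.9, 571.0, 176.0), (-44.8, 570.0, 176.0)] mean20 [-44.2 570.4 176. ]
scene [(-34.4, 573.0, 171.0), (-34.3, 573.0, 170.0), (-34.0, 572.0, 171.0), (-33.8, 574.0, 170.0), (-33.7, 573.0, 172.0)] mean20 [-33.1 573.  170.9]
```

View pics/hd2.png

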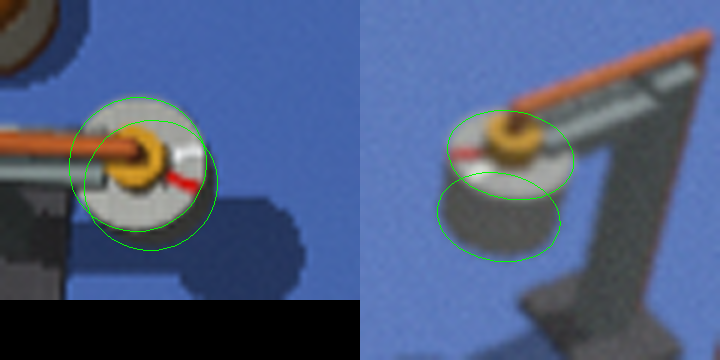

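arm_command:
  series:
    - [1,0.8,2.5,0,0,0,-3]
    - [1,0.8,2.5,0,0,0,-3]
    - [1,0.8,2.5,0,0,0,-3]
    - [1,0.8,2.5,0,0,0,-3]
    - [1,0.8,2.5,0,0,0,-3]
    - [1,0.8,2.5,0,0,0,-3]
    - [1,0.8,2.5,0,0,0,-3]
    - [1,0.8,2.5,0,0,0,-3]
    - [1,0.8,2.5,0,0,0,-3]
    - [1,0.8,2.5,0,0,0,-3]
    - [1,0.8,2.5,0,0,0,-3]
    - [1,0.8,2.5,0,0,0,-3]
    - [1,0.8,2.5,0,0,0,-3]
    - [1,0.8,2.5,0,0,0,-3]
    - [1,0.8,2.5,0,0,0,-3]
    - [1,0.8,2.5,0,0,0,-3]
    - [1,0.8,2.5,0,0,0,-3]
    - [1,0.8,2.5,0,0,0,-3]
    - [1,0.8,2.5,0,0,0,-3]
    - [1,0.8,2.5,0,0,0,-3]

```text
clock: 2.77
eef_pos: [424.2, -92.8, 231.6]
tool_rot: [-2.548, 1.57, -0.038]
force: [0.1, 0.2, 0.5]
width: 85.2
```

arm_command:
  series:
    - [1,0,0,-2,0,0,0]
    - [1,0,0,-2,0,0,0]
    - [1,0,0,-2,0,0,0]
    - [1,0,0,-2,0,0,0]
    - [1,0,0,-2,0,0,0]
    - [1,0,0,-2,0,0,0]
    - [1,0,0,-1,0,0,0]
    - [1,0,0,0,0,0,0]

```text
clock: 3.43
eef_pos: [422.7, -93.9, 99.7]
tool_rot: [0.446, 1.567, 2.958]
force: [-0.1, -0.4, 0.5]
width: 85.7
```

```bash
cat >> h.py <<'E'
from scipy.spatial.transform import Rotation as Ro
def st():
    s=ctrl.read_state();R=Ro.from_euler('xyz',s['tool_rot']).as_matrix()
    print("t%.2f"%s['clock'],"tcp",s['eef_pos'].round(1),"jaw%.1f"%np.degrees(np.arctan2(R[1,1],R[0,1])),"xax",R[:,0].round(3),"F",s['force'].round(2),"T",s['torque'].round(3),"w%.1f"%s['width'],"q7 %.2f"%s['qpos'][6]);return s,R
def crop(n,x,y,w,h,k,name,pts=None):
    im=ctrl.get_image(n);v=cv2.resize(im[y:y+h,x:x+w],None,fx=k,fy=k,interpolation=cv2.INTER_CUBIC)
    for P in(pts or[]):
        p=((proj(n,P)-[x,y]+.5)*k-.5).round().astype(np.int32);cv2.polylines(v,[p],True,(0,255,0))
    cv2.imwrite(f"pics/{name}.png",v)
E
python3 - <<'E'
from h import *
st()
P=cuphandle(505,-152,2.525)[[1,3,7,5]]
crop("top",280,170,90,90,6,"g1t",[P]);crop("scene",260,150,80,90,6,"g1s",[P])
a=cv2.imread("pics/g1t.png");b=cv2.imread("pics/g1s.png");cv2.imwrite("pics/g1.png",cv2.resize(np.hstack([a,b]),None,fx=.75,fy=.75))
E
```

```text
t3.43 tcp [422.7 -93.9  99.7] jaw-126.1 xax [-0.003  0.001 -1.   ] F [-0.05 -0.43  0.5 ] T [-0.028  0.07  -0.05 ] w85.7 q7 -1.79
```

View pics/g1.png

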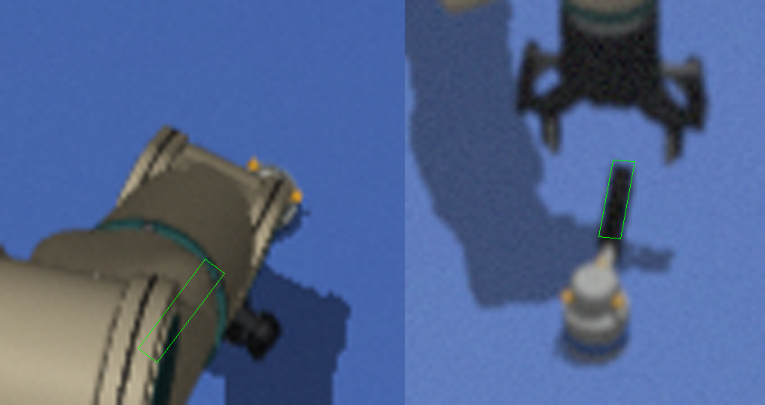

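arm_command:
  series:
    - [1,0,0,-1.5,0,0,0]
    - [1,0,0,-1.5,0,0,0]
    - [1,0,0,-1.5,0,0,0]
    - [1,0,0,-1.5,0,0,0]
    - [1,0,0,-1,0,0,0]
    - [1,0,0,-1,0,0,0]
    - [1,0,0,-0.5,0,0,0]
    - [1,0,0,0,0,0,0]
    - [1,0,0,0,0,0,0]

```text
clock: 4.28
eef_pos: [423.7, -92.8, 24.3]
tool_rot: [-0.563, 1.567, 1.95]
force: [0.3, -0.3, 0.1]
width: 85.3
```

Run:
```python
from h import *
st()
crop("scene",260,150,80,90,6,"g2s")
```

```text
t4.28 tcp [423.7 -92.8  24.3] jaw-126.1 xax [-0.001  0.003 -1.   ] F [ 0.29 -0.34  0.13] T [-0.029  0.028  0.002] w85.3 q7 -1.14
```

View pics/g2s.png

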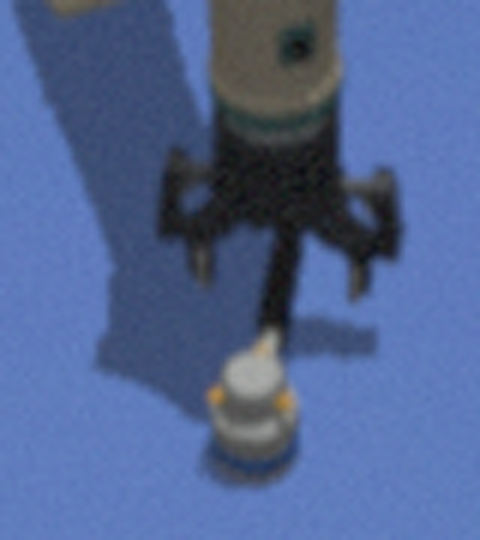

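arm_command:
  series:
    - [1,0,0,-0.5,0,0,0]
    - [1,0,0,-0.4,0,0,0]
    - [1,0,0,0,0,0,0]

```text
clock: 4.58
eef_pos: [423.4, -92.9, 15.1]
tool_rot: [-0.527, 1.566, 1.985]
force: [1.0, 0.5, 0.6]
width: 85.5
```

Run:
```python
from h import *
s,R=st();print(s['qpos'].round(2))
```

```text
t4.58 tcp [423.4 -92.9  15.1] jaw-126.1 xax [-0.002  0.004 -1.   ] F [0.99 0.54 0.55] T [-0.001  0.055  0.016] w85.5 q7 -1.02
[-0.04  0.78  0.29  2.26 -1.03  0.24 -1.02]
```

arm_command:
  series:
    - [0,0,0,0,0,0,0]
    - [0,0,0,0,0,0,0]
    - [0,0,0,0,0,0,0]
    - [0,0,0,0,0,0,0]
    - [0,0,0,0,0,0,0]
    - [0,0,0,0,0,0,0]
    - [0,0,0,0,0,0,0]
    - [0,0,0,0,0,0,0]
    - [0,0,0,0,0,0,0]
    - [0,0,0,0,0,0,0]

```text
clock: 5.42
eef_pos: [422.9, -92.9, 14.7]
tool_rot: [-0.292, 1.566, 2.22]
force: [-0.7, -0.3, 2.8]
width: 16.9
```

Run:
```python
from h import *
st()
```

```text
t5.42 tcp [422.9 -92.9  14.7] jaw-126.1 xax [-0.003  0.004 -1.   ] F [-0.68 -0.27  2.85] T [-0.011 -0.102 -0.003] w16.9 q7 -1.02
```

arm_command:
  series:
    - [0,0,0,0.5,0,0,0]
    - [0,0,0,0.5,0,0,0]
    - [0,0,0,1,0,0,0]
    - [0,0,0,1,0,0,0]
    - [0,0,0,1,0,0,0]
    - [0,0,0,1,0,0,0]
    - [0,0,0,1,0,0,0]
    - [0,0,0,0,0,0,0]
    - [0,0,0,0,0,0,0]

```text
clock: 6.17
eef_pos: [423.1, -92.7, 75.0]
tool_rot: [-0.373, 1.567, 2.139]
force: [0.2, -0.2, -1.6]
width: 17.5
```

Run:
```python
from h import *
s,R=st();print(s['qpos'].round(2))
crop("scene",260,150,80,90,6,"g3s")
```

```text
t6.17 tcp [423.1 -92.7  75. ] jaw-126.0 xax [-0.002  0.003 -1.   ] F [ 0.24 -0.2  -1.56] T [0.077 0.166 0.007] w17.5 q7 -1.15
[-0.19  0.69  0.51  2.24 -0.87  0.42 -1.15]
```

View pics/g3s.png

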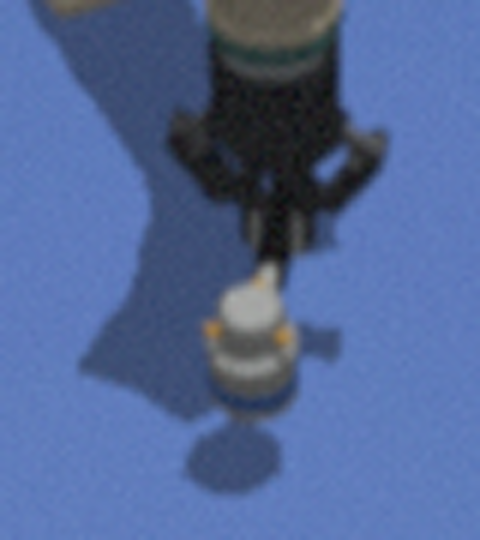

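arm_command:
  series:
    - [0,0.5,1,0,0,0,5]
    - [0,0.5,1,0,0,0,5]
    - [0,0.5,1,0,0,0,5]
    - [0,0.5,1,0,0,0,5]
    - [0,0.5,1,0,0,0,5]
    - [0,0.5,1,0,0,0,5]
    - [0,0.5,1,0,0,0,5]
    - [0,0.5,1,0,0,0,5]
    - [0,0.5,1,0,0,0,5]
    - [0,0.5,1,0,0,0,5]
    - [0,0.5,1,0,0,0,5]
    - [0,0.5,1,0,0,0,5]
    - [0,0.5,1,0,0,0,5]
    - [0,0.5,1,0,0,0,5]
    - [0,0.5,1,0,0,0,5]
    - [0,0.5,1,0,0,0,5]
    - [0,0.5,1,0,0,0,5]
    - [0,0.5,1,0,0,0,5]
    - [0,0,0.4,0,0,0,1]
    - [0,0,0,0,0,0,0]

```text
clock: 7.88
eef_pos: [512.3, 92.1, 74.0]
tool_rot: [-0.552, 1.565, -2.734]
force: [-0.2, -0.4, -1.2]
width: 16.9
```

```bash
cat >> h.py <<'E'
def two(name,tb=(200,140,90,80),sb=(350,120,80,90),k=4.5,pts=None):
    crop("top",*tb,5,name+"t",pts);crop("scene",*sb,5,name+"s",pts)
    a=cv2.imread(f"pics/{name}t.png");b=cv2.imread(f"pics/{name}s.png");h=max(a.shape[0],b.shape[0])
    f=lambda i:cv2.copyMakeBorder(i,0,h-i.shape[0],0,0,0)
    v=np.hstack([f(a),f(b)]);q=min(800/v.shape[1],600/v.shape[0],1);cv2.imwrite(f"pics/{name}.png",cv2.resize(v,None,fx=q,fy=q))
E
python3 - <<'E'
from h import *
s,R=st();print(s['qpos'].round(2))
two("a1")
E
```

```text
t7.88 tcp [512.3  92.1  74. ] jaw-35.1 xax [-0.005 -0.002 -1.   ] F [-0.24 -0.38 -1.22] T [-0.089  0.053  0.045] w16.9 q7 -0.52
[-0.39  0.7   0.23  2.01 -0.33  0.47 -0.52]
```

View pics/a1.png

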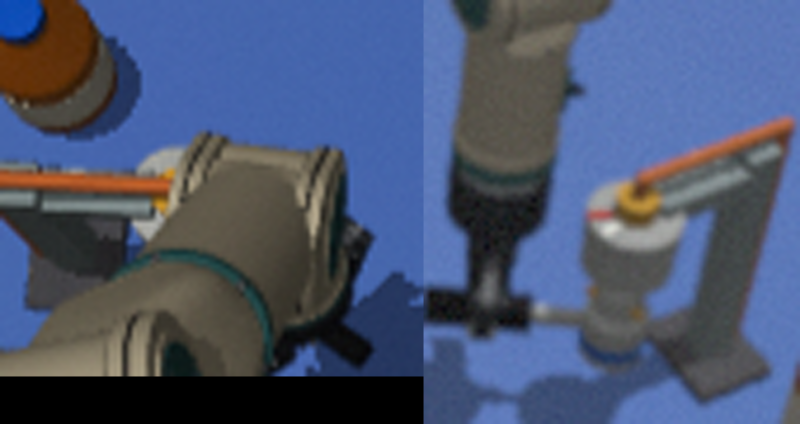

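```bash
cat >> h.py <<'E'
def fitcyl(im,n,z0,z1,r,xs,ys,z0b=None,half=None,delta=2.5,lower=False):
    L=cv2.cvtColor(cv2.GaussianBlur(im,(0,0),.6),cv2.COLOR_BGR2Lab).astype(np.float32)
    def outline(x,y,r):
        P=np.vstack([circ(x,y,z0,r,120),circ(x,y,z1,r,120)]);h=cv2.convexHull(proj(n,P).astype(np.float32))[:,0]
        d=np.r_[h,h[:1]];s=np.r_[0,np.cumsum(np.linalg.norm(np.diff(d,axis=0),axis=1))];t=np.linspace(0,s[-1],100,endpoint=False)
        return np.c_[np.interp(t,s,d[:,0]),np.interp(t,s,d[:,1])]
    res=[]
    for x in xs:
        for y in ys:
            q=outline(x,y,r);c=proj(n,[[x,y,(z0+z1)/2]])[0]
            tg=np.roll(q,-1,0)-np.roll(q,1,0);nn=np.c_[tg[:,1],-tg[:,0]];nn/=np.linalg.norm(nn,axis=1)[:,None]+1e-9
            sg=np.sign(((q-c)*nn).sum(1));nn*=sg[:,None]
            g=lambda p:cv2.remap(L,p[:,0:1].astype(np.float32),p[:,1:2].astype(np.float32),cv2.INTER_LINEAR)[:,0]
            d=np.minimum(np.linalg.norm(g(q+nn*1.0)-g(q-nn*1.0),axis=1),40)
            if lower: d=d[q[:,1]>c[1]-lower]
            res.append((d.mean(),x,y))
    res.sort(reverse=True);a=np.array(res[:15]);return a[0],a.mean(0)
E
python3 - <<'E'
from h import *
im=ctrl.get_image("scene");cv2.imwrite("pics/a1full.png",im)
i0=cv2.imread("pics/scene0.png")
for I in(i0,im): print("head",[v.round(1) for v in fitcyl(I,"scene",160,211,36,np.arange(555,590,1.),np.arange(160,190,1.))])
print("cup",[v.round(1) for v in fitcyl(im,"scene",59.3,85,26,np.arange(550,595,1.),np.arange(155,195,1.))])
print("cup low",[v.round(1) for v in fitcyl(im,"scene",59.3,85,26,np.arange(550,595,1.),np.arange(155,195,1.),lower=0)])
i0t=cv2.imread("pics/top0.png")
print("head top",[v.round(1) for v in fitcyl(i0t,"top",160,211,36,np.arange(555,590,1.),np.arange(160,190,1.))])
print("cup0 scene",[v.round(1) for v in fitcyl(i0,"scene",0,45,26,np.arange(490,520,1.),np.arange(-170,-140,1.))])
print("cup0 top",[v.round(1) for v in fitcyl(i0t,"top",0,50,26,np.arange(490,520,1.),np.arange(-170,-140,1.))])
st()
E
```

```text
head [array([ 32., 571., 173.]), array([ 31.5, 570.5, 173.1])]
head [array([ 26.9, 570. , 174. ]), array([ 26.5, 570.7, 172.9])]
cup [array([ 19.4, 562. , 178. ]), array([ 19. , 563.1, 177.6])]
cup low [array([ 19.4, 562. , 178. ]), array([ 19. , 563.1, 177.6])]
head top [array([ 31.2, 573. , 176. ]), array([ 30.5, 572. , 176.3])]
cup0 scene [array([  29.,  502., -154.]), array([  28.9,  503.5, -155.1])]
cup0 top [array([  32.8,  510. , -153. ]), array([  32. ,  507.7, -152.7])]
t8.03 tcp [512.1  90.   74.3] jaw-35.2 xax [-0.005 -0.004 -1.   ] F [-0.11 -0.35 -1.22] T [-0.069  0.026 -0.002] w16.8 q7 -0.52
```

arm_command:
  series:
    - [0,0,0,0.5,0,0,0]
    - [0,0,0,0.5,0,0,0]
    - [0,0,0,0.5,0,0,0]
    - [0,0,0,0.5,0,0,0]
    - [0,0,0,0,0,0,0]
    - [0,0,0,0,0,0,0]

```text
clock: 8.53
eef_pos: [513.3, 91.2, 95.3]
tool_rot: [-0.101, 1.567, -2.284]
force: [0.5, 0.1, -2.6]
width: 17.0
```

Run:
```python
from h import *
s,R=st()
two("a2",sb=(350,130,80,80));st();st()
```

```text
t8.53 tcp [513.3  91.2  95.3] jaw-35.1 xax [-0.002 -0.003 -1.   ] F [ 0.46  0.08 -2.61] T [-0.06   0.072 -0.036] w17.0 q7 -0.53
t8.63 tcp [512.8  91.1  94.7] jaw-35.1 xax [-0.004 -0.003 -1.   ] F [-0.69 -0.38 -0.9 ] T [-0.061  0.058  0.016] w16.9 q7 -0.53
t8.63 tcp [512.8  91.1  94.7] jaw-35.1 xax [-0.004 -0.003 -1.   ] F [-0.69 -0.38 -0.9 ] T [-0.061  0.058  0.016] w16.9 q7 -0.53
```

View pics/a2.png

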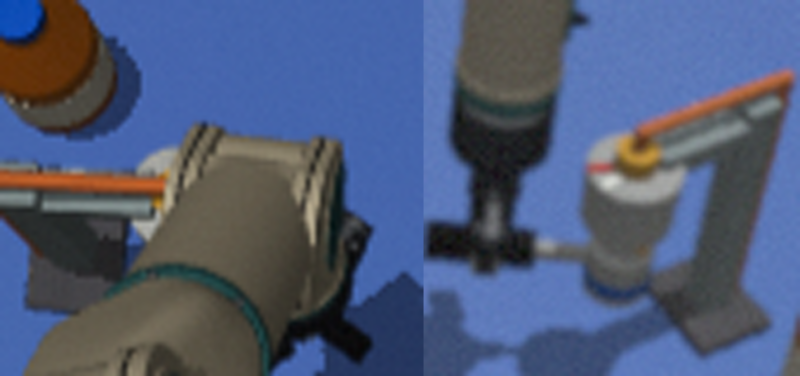

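arm_command:
  series:
    - [0,0,0,0.1,0,0,0]
    - [0,0,0,0.1,0,0,0]
    - [0,0,0,0.1,0,0,0]
    - [0,0,0,0.1,0,0,0]

```text
clock: 8.97
eef_pos: [512.9, 91.0, 98.7]
tool_rot: [-0.274, 1.566, -2.457]
force: [-0.0, -0.5, -1.4]
width: 17.3
```

```bash
cat >> h.py <<'E'
def feel(k=5):
    A=[]
    for _ in range(k):
        ctrl.get_image("top");s=ctrl.read_state();R=Ro.from_euler('xyz',s['tool_rot']).as_matrix()
        A.append(np.r_[s['eef_pos'],np.degrees(np.arctan2(R[1,1],R[0,1]))%360-90,s['force'],s['torque']*1000,np.degrees(np.arcsin(R[:2,0])), s['width']])
    m=np.mean(A,0);th=np.radians(m[3]);u=np.array([np.cos(th+0),np.sin(th)])
    # jaw dir+270 = handle dir; m[3]=jaw-90 => handle dir (mod 360)
    ax=m[:2]-102.4*u
    print("t%.2f tcp %s hand %.1f under %.1f axis %s F %s T(mNm) %s tilt %s w%.1f"%(s['clock'],m[:3].round(1),m[3],m[2]-14.8,ax.round(1),m[4:7].round(2),m[7:10].round(0),m[10:12].round(2),m[12]));return m
E
python3 -c "
from h import *
feel()"
```

```text
t9.22 tcp [512.9  91.1  98.7] hand 234.9 under 83.9 axis [571.8 174.9] F [ 0.15 -0.15 -1.26] T(mNm) [-120.   68.    6.] tilt [-0.2  -0.17] w17.1
```

arm_command:
  series:
    - [0,0,0,0.1,0,0,0]
    - [0,0,0,0.1,0,0,0]

```text
clock: 9.38
eef_pos: [512.8, 91.0, 100.6]
tool_rot: [-0.293, 1.566, -2.476]
force: [0.2, 0.6, -1.3]
width: 17.5
```

```bash
python3 -c "
from h import *
feel()"
```

```text
t9.63 tcp [512.9  91.1 100.8] hand 234.9 under 86.0 axis [571.8 174.9] F [-0.12 -0.11 -1.42] T(mNm) [-114.   68.  -14.] tilt [-0.19 -0.17] w17.1
```

arm_command:
  series:
    - [0,0,0,0.1,0,0,0]
    - [0,0,0,0.1,0,0,0]

```text
clock: 9.8
eef_pos: [512.8, 91.0, 102.7]
tool_rot: [-0.279, 1.566, -2.462]
force: [-0.4, -0.7, -1.2]
width: 17.1
```

```bash
python3 -c "
from h import *
feel()"
```

```text
t10.05 tcp [512.9  91.1 102.8] hand 234.9 under 88.0 axis [571.8 174.9] F [-0.49  0.08 -1.6 ] T(mNm) [-104.   72.   -4.] tilt [-0.19 -0.17] w17.1
```

arm_command:
  series:
    - [0,0,0,0.1,0,0,0]
    - [0,0,0,0.1,0,0,0]

```text
clock: 10.22
eef_pos: [512.8, 91.1, 104.7]
tool_rot: [-0.276, 1.566, -2.458]
force: [-0.1, 0.5, -1.7]
width: 17.4
```

```bash
python3 -c "
from h import *
feel()"
```

```text
t10.47 tcp [512.9  91.1 104.8] hand 234.9 under 90.0 axis [571.8 174.9] F [-0.31  0.54 -1.19] T(mNm) [-86.  62.   7.] tilt [-0.19 -0.17] w17.1
```

arm_command:
  series:
    - [0,0,0,0.1,0,0,0]

```text
clock: 10.55
eef_pos: [512.7, 91.1, 105.6]
tool_rot: [-0.293, 1.566, -2.476]
force: [-0.5, -0.4, -1.2]
width: 16.9
```

```bash
python3 -c "
from h import *
feel()"
```

```text
t10.80 tcp [512.9  91.1 105.7] hand 234.9 under 90.9 axis [571.8 174.9] F [-0.07 -0.23 -1.66] T(mNm) [-144.   47.   -3.] tilt [-0.2  -0.17] w17.2
```

arm_command:
  series:
    - [0,0,0,0.1,0,0,0]

```text
clock: 10.88
eef_pos: [512.7, 91.0, 106.5]
tool_rot: [-0.298, 1.566, -2.481]
force: [1.5, -1.1, -4.4]
width: 17.5
```

```bash
python3 -c "
from h import *
feel()"
```

```text
t11.13 tcp [512.7  91.  106.5] hand 234.9 under 91.7 axis [571.5 174.8] F [ 0.27 -0.05 -4.42] T(mNm) [-284.  120.   -7.] tilt [-0.23 -0.18] w17.1
```

```bash
python3 -c "
import numpy as np
for t in np.arange(234.9,300,2):
    a,b=np.radians([t,t+2]);print(round(t+2,1),(10.24*(np.cos(b)-np.cos(a))).round(3),(10.24*(np.sin(b)-np.sin(a))).round(3))"
```

```text
236.9 0.296 -0.2
238.9 0.303 -0.19
240.9 0.309 -0.179
242.9 0.315 -0.168
244.9 0.321 -0.157
246.9 0.326 -0.146
248.9 0.331 -0.134
250.9 0.336 -0.123
252.9 0.34 -0.111
254.9 0.343 -0.099
256.9 0.347 -0.087
258.9 0.349 -0.075
260.9 0.352 -0.063
262.9 0.354 -0.05
264.9 0.355 -0.038
266.9 0.357 -0.026
268.9 0.357 -0.013
270.9 0.357 -0.001
272.9 0.357 0.012
274.9 0.357 0.024
276.9 0.356 0.037
278.9 0.354 0.049
280.9 0.352 0.061
282.9 0.35 0.074
284.9 0.347 0.086
286.9 0.344 0.098
288.9 0.34 0.11
290.9 0.336 0.122
292.9 0.332 0.133
294.9 0.327 0.145
296.9 0.322 0.156
298.9 0.316 0.167
300.9 0.31 0.178
```

arm_command:
  series:
    - [0,0.296,-0.2,0,0,0,2]
    - [0,0.303,-0.19,0,0,0,2]

```text
clock: 11.3
eef_pos: [518.2, 87.3, 106.4]
tool_rot: [-0.432, 1.565, -2.543]
force: [-1.0, 0.4, -3.9]
width: 17.3
```

```bash
python3 -c "
from h import *
feel()"
```

```text
t11.55 tcp [518.7  87.  106.5] hand 238.9 under 91.7 axis [571.5 174.7] F [-0.   -0.03 -4.33] T(mNm) [-270.  198.  -16.] tilt [-0.22 -0.19] w17.2
```

arm_command:
  series:
    - [0,0.309,-0.179,0,0,0,2]
    - [0,0.315,-0.168,0,0,0,2]

```text
clock: 11.72
eef_pos: [524.4, 83.9, 106.5]
tool_rot: [-0.416, 1.565, -2.458]
force: [-0.8, -0.2, -3.1]
width: 17.3
```

```bash
python3 -c "
from h import *
feel()"
```

```text
t11.97 tcp [525.   83.6 106.6] hand 242.9 under 91.8 axis [571.6 174.7] F [-0.14 -0.32 -4.27] T(mNm) [-332.  161.   17.] tilt [-0.19 -0.2 ] w17.2
```

arm_command:
  series:
    - [0,0.321,-0.157,0,0,0,2]
    - [0,0.326,-0.146,0,0,0,2]

```text
clock: 12.13
eef_pos: [531.4, 80.8, 106.6]
tool_rot: [-0.275, 1.566, -2.247]
force: [0.8, 0.6, -4.2]
width: 17.3
```

```bash
python3 -c "
from h import *
feel()"
```

```text
t12.38 tcp [531.7  80.6 106.7] hand 246.9 under 91.9 axis [571.8 174.7] F [-0.2  -0.17 -4.53] T(mNm) [-420.  105.   11.] tilt [-0.15 -0.22] w17.4
```

arm_command:
  series:
    - [0,0.331,-0.134,0,0,0,2]
    - [0,0.336,-0.123,0,0,0,2]

```text
clock: 12.55
eef_pos: [538.2, 78.2, 106.7]
tool_rot: [-0.219, 1.566, -2.123]
force: [0.2, -0.4, -4.0]
width: 17.2
```

```bash
python3 -c "
from h import *
feel()"
```

```text
t12.80 tcp [538.3  78.  106.7] hand 250.9 under 91.9 axis [571.8 174.8] F [-0.35 -0.53 -3.29] T(mNm) [-431.  116.   32.] tilt [-0.14 -0.22] w17.2
```

arm_command:
  series:
    - [0,0.34,-0.111,0,0,0,2]
    - [0,0.343,-0.099,0,0,0,2]

```text
clock: 12.97
eef_pos: [545.1, 76.1, 106.8]
tool_rot: [-0.189, 1.566, -2.022]
force: [0.4, -0.5, -2.4]
width: 17.0
```

```bash
python3 -c "
from h import *
feel()"
```

```text
t13.22 tcp [545.3  76.  106.9] hand 254.9 under 92.1 axis [572.  174.9] F [-0.36 -0.82 -1.67] T(mNm) [-258.   78.   15.] tilt [-0.1  -0.22] w17.0
```

arm_command:
  series:
    - [0,0,0,0.1,0,0,0]

```text
clock: 13.3
eef_pos: [544.9, 76.1, 107.7]
tool_rot: [-0.253, 1.566, -2.088]
force: [-0.2, -0.9, -1.8]
width: 17.2
```

```bash
python3 -c "
from h import *
feel()"
```

```text
t13.55 tcp [545.   76.  107.8] hand 254.9 under 93.0 axis [571.7 174.8] F [-0.4  -1.15 -1.27] T(mNm) [-274.   91.    2.] tilt [-0.13 -0.23] w17.1
```

arm_command:
  series:
    - [0,-0.02,-0.08,0,0,0,0]
    - [0,0,0,0.1,0,0,0]

```text
clock: 13.72
eef_pos: [544.8, 75.4, 108.6]
tool_rot: [-0.319, 1.566, -2.153]
force: [0.6, -0.7, -1.3]
width: 17.5
```

```bash
python3 -c "
from h import *
feel(7)"
```

```text
t14.07 tcp [544.9  75.4 108.7] hand 254.9 under 93.9 axis [571.5 174.3] F [-0.52 -0.22 -1.64] T(mNm) [-85.  55.  32.] tilt [-0.13 -0.21] w17.0
```

arm_command:
  series:
    - [0,0.26,-0.065,0,0,0,1.5]
    - [0,0.26,-0.06,0,0,0,1.5]

```text
clock: 14.23
eef_pos: [549.7, 73.9, 108.6]
tool_rot: [-0.468, 1.565, -2.247]
force: [-2.5, -0.0, -1.2]
width: 17.3
```

```bash
python3 -c "
from h import *
feel(7)"
```

```text
t14.58 tcp [549.7  73.9 108.5] hand 257.9 under 93.7 axis [571.1 174.1] F [-2.45  0.59 -0.77] T(mNm) [   9.  412. -108.] tilt [-0.18 -0.22] w17.1
```

arm_command:
  series:
    - [0,-0.175,0.042,0,0,0,-1]
    - [0,-0.175,0.044,0,0,0,-1]

```text
clock: 14.75
eef_pos: [546.6, 74.8, 108.6]
tool_rot: [-0.197, 1.566, -2.014]
force: [-1.0, 0.1, -0.1]
width: 17.3
```

```bash
python3 -c "
from h import *
feel(7)"
```

```text
t15.10 tcp [546.6  74.8 108.7] hand 255.9 under 93.9 axis [571.5 174.2] F [-1.11  0.14 -1.41] T(mNm) [-127.  239.   92.] tilt [-0.11 -0.24] w17.1
```

arm_command:
  series:
    - [0,-0.26,0.07,0,0,0,-1.5]

```text
clock: 15.18
eef_pos: [544.5, 75.5, 108.7]
tool_rot: [-0.122, 1.567, -1.966]
force: [-1.8, 0.6, -1.6]
width: 17.0
```

```bash
python3 -c "
from h import *
feel(7)"
```

```text
t15.53 tcp [544.2  75.6 108.7] hand 254.4 under 93.9 axis [571.8 174.2] F [-0.85  0.18 -1.53] T(mNm) [-83.  93.   9.] tilt [-0.1  -0.22] w17.2
```

arm_command:
  series:
    - [0,-0.05,0,0.1,0,0,0]
    - [0,0,0,0.1,0,0,0]
    - [0,0,0,0.1,0,0,0]

```text
clock: 15.78
eef_pos: [543.7, 75.4, 111.8]
tool_rot: [-0.18, 1.566, -2.023]
force: [0.1, 0.1, -1.4]
width: 17.4
```

```bash
python3 -c "
from h import *
feel(7)"
```

```text
t16.13 tcp [543.7  75.5 111.8] hand 254.4 under 97.0 axis [571.2 174.1] F [-0.29 -0.25 -1.56] T(mNm) [-133.   37.    2.] tilt [-0.11 -0.23] w17.2
```

arm_command:
  series:
    - [0,0,0,0.1,0,0,0]
    - [0,0,0,0.1,0,0,0]
    - [0,0,0,0.1,0,0,0]
    - [0,0,0,0.1,0,0,0]

```text
clock: 16.47
eef_pos: [543.3, 75.4, 115.6]
tool_rot: [-0.309, 1.566, -2.152]
force: [1.0, 0.1, -3.4]
width: 17.2
```

```bash
python3 -c "
from h import *
feel(7)"
```

```text
t16.82 tcp [543.3  75.4 115.6] hand 254.4 under 100.8 axis [570.8 174.1] F [-0.08 -0.07 -3.4 ] T(mNm) [-249.   93.   -1.] tilt [-0.15 -0.23] w17.2
```

arm_command:
  series:
    - [0,0,0,0.1,0,0,0]
    - [0,0,0,0.1,0,0,0]
    - [0,0,0,0.1,0,0,0]
    - [0,0,0,0.05,0,0,0]

```text
clock: 17.15
eef_pos: [543.3, 75.4, 119.3]
tool_rot: [-0.294, 1.566, -2.137]
force: [-0.1, 0.3, -3.1]
width: 17.3
```

```bash
python3 -c "
from h import *
feel(7)"
```

```text
t17.50 tcp [543.4  75.4 119.2] hand 254.4 under 104.4 axis [570.8 174.1] F [-0.69 -0.84 -3.55] T(mNm) [-351.  166.   46.] tilt [-0.15 -0.23] w17.3
```

arm_command:
  series:
    - [0,0.31,-0.14,0,0,0,2]
    - [0,0.342,-0.102,0,0,0,2]

```text
clock: 17.67
eef_pos: [550.1, 73.6, 119.2]
tool_rot: [-0.291, 1.567, -2.062]
force: [-0.7, 0.4, -3.4]
width: 17.2
```

```bash
python3 -c "
from h import *
feel(7)
for t in np.arange(258.4,292,2):
    a,b=np.radians([t,t+2]);print(round(t+2,1),(10.24*(np.cos(b)-np.cos(a))).round(3),(10.24*(np.sin(b)-np.sin(a))).round(3))
"
```

```text
t18.02 tcp [550.5  73.2 119.2] hand 258.4 under 104.4 axis [571.1 173.6] F [ 0.45  0.55 -3.32] T(mNm) [-225.  -29.  -34.] tilt [-0.07 -0.22] w17.2
260.4 0.351 -0.066
262.4 0.353 -0.053
264.4 0.355 -0.041
266.4 0.356 -0.029
268.4 0.357 -0.016
270.4 0.357 -0.004
272.4 0.357 0.009
274.4 0.357 0.021
276.4 0.356 0.034
278.4 0.354 0.046
280.4 0.353 0.058
282.4 0.35 0.071
284.4 0.348 0.083
286.4 0.345 0.095
288.4 0.341 0.107
290.4 0.337 0.119
292.4 0.333 0.13
```

arm_command:
  series:
    - [0,0.351,-0.05,0,0,0,2]
    - [0,0.353,-0.045,0,0,0,2]

```text
clock: 18.18
eef_pos: [556.6, 72.2, 119.1]
tool_rot: [-0.406, 1.566, -2.107]
force: [-0.2, 0.4, -4.1]
width: 17.2
```

```bash
python3 -c "
from h import *
feel(5)"
```

```text
t18.43 tcp [557.1  72.1 119.1] hand 262.4 under 104.3 axis [570.6 173.6] F [ 0.22  0.26 -3.37] T(mNm) [-260.   18.  -19.] tilt [-0.1  -0.25] w17.3
```

arm_command:
  series:
    - [0,0.355,-0.041,0,0,0,2]
    - [0,0.356,-0.029,0,0,0,2]

```text
clock: 18.6
eef_pos: [563.6, 71.6, 119.1]
tool_rot: [-0.427, 1.566, -2.059]
force: [-0.7, -0.0, -3.2]
width: 17.2
```

```bash
python3 -c "
from h import *
feel(5)"
```

```text
t18.85 tcp [564.1  71.4 119.1] hand 266.4 under 104.3 axis [570.6 173.6] F [ 0.02  0.76 -4.03] T(mNm) [-276.    1.   16.] tilt [-0.08 -0.25] w17.2
```

arm_command:
  series:
    - [0,0.357,0.014,0,0,0,2]
    - [0,0.357,0,0,0,0,2]

```text
clock: 19.02
eef_pos: [570.7, 71.6, 119.1]
tool_rot: [-0.413, 1.566, -1.976]
force: [0.1, 0.4, -3.7]
width: 17.3
```

```bash
python3 -c "
from h import *
feel(5)"
```

```text
t19.27 tcp [571.3  71.5 119.1] hand -89.6 under 104.3 axis [570.6 173.9] F [ 0.3  -0.08 -3.11] T(mNm) [-275.  -41.   -3.] tilt [-0.06 -0.26] w17.3
```

arm_command:
  series:
    - [0,0.357,0.009,0,0,0,2]
    - [0,0.357,0.021,0,0,0,2]

```text
clock: 19.43
eef_pos: [577.9, 72.0, 119.2]
tool_rot: [-0.417, 1.566, -1.91]
force: [0.3, 0.2, -3.4]
width: 17.4
```

```bash
python3 -c "
from h import *
feel(5)"
```

```text
t19.68 tcp [578.4  71.9 119.2] hand -85.6 under 104.4 axis [570.6 174. ] F [ 0.19 -0.01 -3.85] T(mNm) [-289.  -66.  -12.] tilt [-0.04 -0.26] w17.1
```

arm_command:
  series:
    - [0,0.356,0.034,0,0,0,2]
    - [0,0.354,0.046,0,0,0,2]

```text
clock: 19.85
eef_pos: [585.0, 72.7, 119.2]
tool_rot: [-0.423, 1.566, -1.846]
force: [0.2, -0.4, -3.5]
width: 17.2
```

```bash
python3 -c "
from h import *
feel(5)"
```

```text
t20.10 tcp [585.5  72.7 119.2] hand -81.6 under 104.4 axis [570.6 174. ] F [ 0.1   0.09 -3.76] T(mNm) [-268.  -92.  -20.] tilt [-0.02 -0.26] w17.3
```

arm_command:
  series:
    - [0,0.353,0.058,0,0,0,2]
    - [0,0.35,0.071,0,0,0,2]

```text
clock: 20.27
eef_pos: [592.1, 73.9, 119.2]
tool_rot: [-0.412, 1.566, -1.765]
force: [-0.8, -0.3, -2.9]
width: 17.3
```

```bash
python3 -c "
from h import *
feel(5)"
```

```text
t20.52 tcp [592.6  74.  119.2] hand -77.6 under 104.4 axis [570.6 174. ] F [ 0.47  0.1  -3.53] T(mNm) [-247. -104.  -17.] tilt [-0.01 -0.26] w17.3
```

arm_command:
  series:
    - [0,0.348,0.083,0,0,0,2]
    - [0,0.345,0.095,0,0,0,2]

```text
clock: 20.68
eef_pos: [599.0, 75.7, 119.2]
tool_rot: [-0.415, 1.566, -1.698]
force: [-1.1, 0.4, -3.8]
width: 17.4
```

```bash
python3 -c "
from h import *
feel(5)"
```

```text
t20.93 tcp [599.5  75.7 119.2] hand -73.6 under 104.4 axis [570.6 174. ] F [-0.05 -0.   -2.99] T(mNm) [-239. -113.  -12.] tilt [ 0.01 -0.26] w17.3
```

arm_command:
  series:
    - [0,0.341,0.107,0,0,0,2]
    - [0,0.168,0.057,0,0,0,1]

```text
clock: 21.1
eef_pos: [604.3, 77.3, 119.2]
tool_rot: [-0.364, 1.566, -1.595]
force: [-1.6, 0.1, -3.9]
width: 17.3
```

```bash
python3 -c "
from h import *
feel(5)"
```

```text
t21.35 tcp [604.5  77.3 119.1] hand -70.6 under 104.3 axis [570.5 173.9] F [-0.21  0.5  -3.53] T(mNm) [-268.  -79.   37.] tilt [ 0.01 -0.26] w17.3
```

arm_command:
  series:
    - [0,0,0,-0.1,0,0,0]
    - [0,0,0,-0.1,0,0,0]
    - [0,0,0,-0.1,0,0,0]

```text
clock: 21.6
eef_pos: [604.5, 77.4, 116.1]
tool_rot: [-0.271, 1.566, -1.503]
force: [0.3, 0.2, -3.4]
width: 16.8
```

```bash
python3 -c "
from h import *
feel(5)"
```

```text
t21.85 tcp [604.5  77.4 116. ] hand -70.6 under 101.2 axis [570.5 173.9] F [-0.38  0.15 -3.13] T(mNm) [-235.  -38.   16.] tilt [ 0.01 -0.26] w17.2
```

arm_command:
  series:
    - [0,0,0,-0.1,0,0,0]
    - [0,0,0,-0.08,0,0,0]

```text
clock: 22.02
eef_pos: [604.6, 77.4, 114.3]
tool_rot: [-0.252, 1.566, -1.484]
force: [-2.2, 0.4, -2.6]
width: 16.9
```

```bash
python3 -c "
from h import *
feel(5)"
```

```text
t22.27 tcp [604.6  77.4 114.3] hand -70.6 under 99.5 axis [570.5 174. ] F [-0.81 -0.5  -2.44] T(mNm) [-180.   23.   57.] tilt [ 0.02 -0.26] w17.1
```

arm_command:
  series:
    - [0,0,0,-0.05,0,0,0]
    - [0,0,0,-0.05,0,0,0]

```text
clock: 22.43
eef_pos: [604.7, 77.6, 113.8]
tool_rot: [-0.18, 1.566, -1.412]
force: [-1.7, 0.1, 2.6]
width: 17.5
```

```bash
python3 -c "
from h import *
feel(6)"
```

```text
t22.73 tcp [604.7  77.6 113.8] hand -70.6 under 99.0 axis [570.6 174.1] F [-1.72 -0.03  2.76] T(mNm) [127. 378. 124.] tilt [ 0.04 -0.24] w17.2
```

arm_command:
  series:
    - [0,-0.05,0,0.04,0,0,0]
    - [0,0,0,0,0,0,0]

```text
clock: 22.9
eef_pos: [604.6, 77.5, 113.9]
tool_rot: [0.001, 1.566, -1.231]
force: [-1.1, 0.5, 0.8]
width: 17.3
```

```bash
python3 -c "
from h import *
feel(6)
two('b1')"
```

```text
t23.20 tcp [604.6  77.5 113.9] hand -70.6 under 99.1 axis [570.5 174.1] F [0.19 0.42 1.61] T(mNm) [137.   2.   7.] tilt [ 0.08 -0.25] w17.3
```

View pics/b1.png

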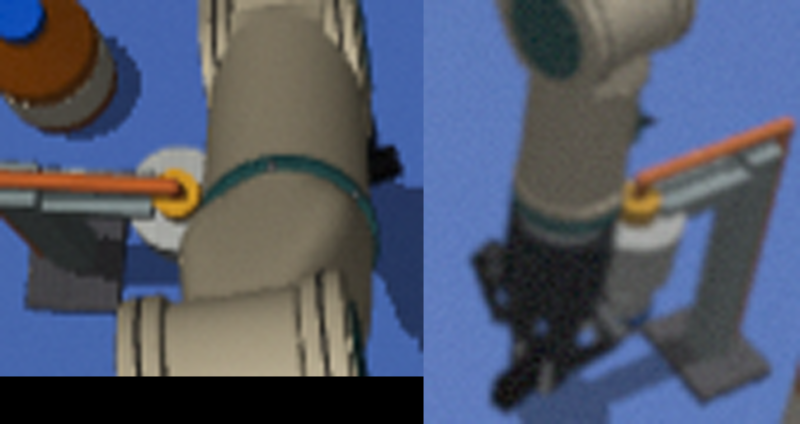

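arm_command:
  series:
    - [0.35,0,0,0,0,0,0]
    - [0.35,0,0,0,0,0,0]
    - [0.6,0,0,0,0,0,0]
    - [0.8,0,0,0,0,0,0]
    - [1,0,0,0,0,0,0]
    - [1,0,0,0,0,0,0]
    - [1,0,0,0,0,0,0]
    - [1,0,0,0,0,0,0]
    - [1,0,0,0,0,0,0]
    - [1,0,0,0,0,0,0]

```text
clock: 24.13
eef_pos: [604.1, 77.4, 113.8]
tool_rot: [-0.266, 1.566, -1.497]
force: [-1.4, 0.3, -0.7]
width: 85.6
```

```bash
python3 -c "
from h import *
feel(3)
two('b2')"
```

```text
t24.28 tcp [604.1  77.4 113.8] hand -70.6 under 99.0 axis [570. 174.] F [-0.24  0.06  0.11] T(mNm) [-21.  -2. -15.] tilt [ 0.02 -0.26] w85.5
```

View pics/b2.png

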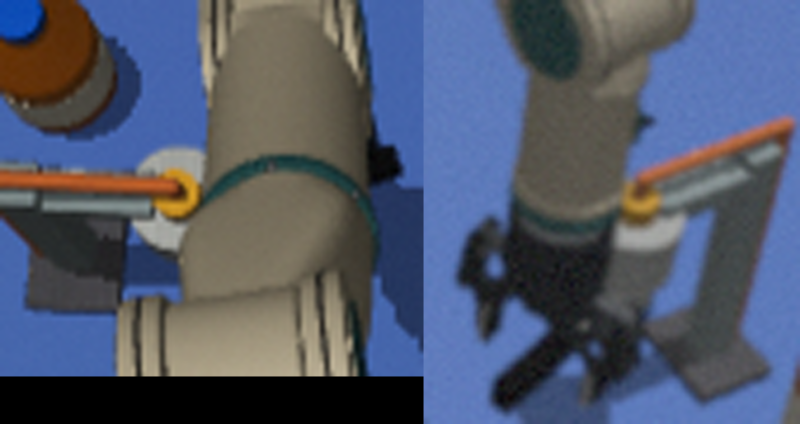

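Released: the handle is still up and the tool reads about zero force. I'll retreat up and outward.

arm_command:
  series:
    - [1,0,0,0.5,0,0,0]
    - [1,0.03,-0.1,1,0,0,0]
    - [1,0.1,-0.3,1,0,0,0]
    - [1,0.1,-0.3,1.5,0,0,0]
    - [1,0.1,-0.3,1.5,0,0,0]
    - [1,0,-0.5,1.5,0,0,0]
    - [1,0,-1,1.5,0,0,0]
    - [1,0,-1.5,1.5,0,0,0]
    - [1,0,-2,1,0,0,0]
    - [1,0,-2,0,0,0,0]
    - [1,0,-2,0,0,0,0]
    - [1,0,-2,0,0,0,0]
    - [1,0,-2,0,0,0,0]
    - [1,0,-2,0,0,0,0]
    - [1,0,0,0,0,0,0]

```text
clock: 25.63
eef_pos: [607.2, -89.3, 225.2]
tool_rot: [-0.127, 1.562, -1.366]
force: [-1.1, -1.2, -0.1]
width: 85.4
```

```bash
python3 -c "
from h import *
feel(3)
two('b3')"
```

```text
t25.78 tcp [607.5 -84.1 224.9] hand -70.7 under 210.1 axis [573.7  12.5] F [-0.01  0.55  0.02] T(mNm) [ 18. -27.  17.] tilt [ 0.1  -0.29] w85.4
```

View pics/b3.png

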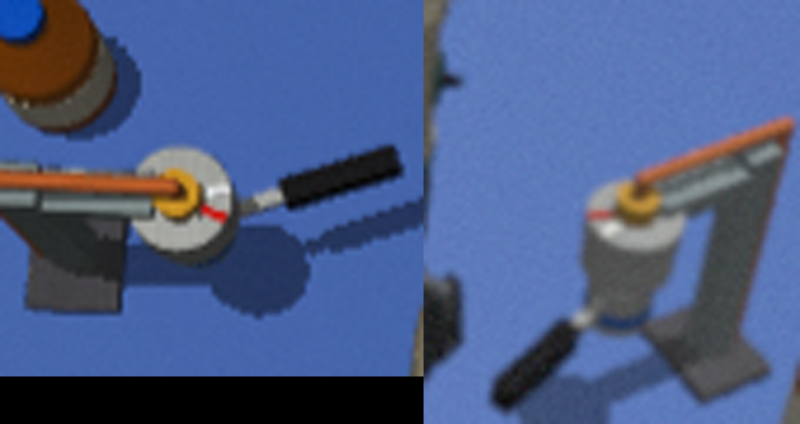

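```bash
python3 -c "
from h import *
P=cuphandle(571,174,np.radians(-70.6),99)
two('b4',pts=[P[[1,3,7,5]],P[[0,2,6,4]]])"
```

```text
(no output)
```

View pics/b4.png

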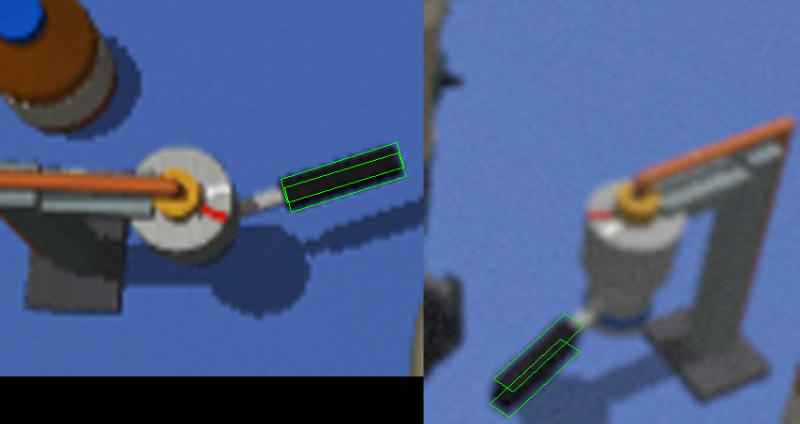

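```bash
python3 -c "
from h import *
cv2.imwrite('pics/final.png',ctrl.get_image('scene'));print(ctrl.finish_job())"
```

```text
the job is handed in; nothing more can be done
None
```

View pics/final.png

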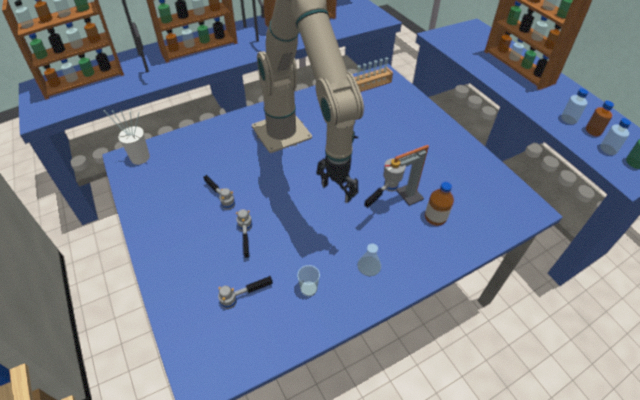

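The leftmost cup is fitted in the filter head and hangs there locked, and I handed the job in at about 26 s of the 72 s allowed. I took it by its handle and felt for the slots with about 3 N upward. They were at a handle direction of about 254°, some 5° past the red mark. I pushed up through them to 104.4 mm, turned it 35° anticlockwise and lowered it.

**Checks that passed:**
- **Locked:** the lugs came to rest with the cup's underside at 99.0 mm, which is the pocket height.
- **Released:** after I opened the gripper the tool read about zero force. The cup stayed up when the arm retreated.
- **Level:** the handle matches the level, locked pose in the top picture. In the scene picture it is a pixel or two off, in line with the offset between the two cameras' calibrations.
- **Surroundings:** the amber bottle, flask, beaker and the three other cups look unmoved in the last picture.

**What went less cleanly:**
- **Touch on a slot wall:** while centring in the slots I touched the far slot wall with about 2.5 N sideways at the handle, then backed off. That was the largest sideways force I read, against the 8 N limit.
- **Stop not reached:** I stopped the twist at the expected pocket centre, so I did not turn on to feel the solid stop.

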